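Stand the tomatoes in the bun tin and nest the prep bowls

ROBOT

A 6-joint arm with a two-finger parallel gripper is mounted at the origin on the work surface. World frame = base frame: x ahead of the robot, y to its left, z up, the work surface at z = 0. Lengths are in m, angles in degrees, forces in N, time in s.
With the tool pointing down it reaches from about 0.4 to 0.825 m from the base axis. Payload 7 kg.
Tool frame: the origin (TCP) lies midway between the tips of the shut fingers; the grasp point (between the pads) lies 19 mm behind it; z points along the fingers, y is the line along which they close (so a half turn about z gives the same grasp; the last joint's range is limited). The gripper opens to 88 mm and grips with 3 to 60 N. Pads are 19 mm wide; open, the fingers measure 130 mm over their backs; the gripper's body (78 mm by 193 mm) begins 47 mm behind the grasp point.
Start: joints at [-59.238, 20.546, 0.682, 0, -70.136, -16.507], TCP at [0.166, -0.654, 0.227] pointing down, gripper open.
Joint ranges: [-176.03, 176.03], [-82.01, 121.73], [-58.28, 71.71], [-173.87, 95.51], [-174.79, -0.11], [-173.66, 173.66]. Speed limits (degrees/s): [136.94, 136.94, 172.46, 180, 180, 180].

INTERFACE

Orientations are given as [roll, pitch, yaw] about the fixed x, y, z axes, in that order (R = Rz(yaw) Ry(pitch) Rx(roll)).
In Python, from cell import * gives the robot as it stands. Calls block until the motion is done:
- movep(position, orientation): joint-space move of the TCP to a pose.
- line_to(position, rotation=None, speed=0.15): straight line of the TCP; rotation=None keeps the orientation; speed is the mean speed in m/s.
- move_joints(angles): joint-space move.
- command_gripper(opening): finger opening in m; the grip force is fixed at half the most; returns when the fingers have stopped.
- wait(seconds).
- solve_ik(position, orientation): joint angles nearest the present ones, or None.
- observe(): the state.
- get_image(name): name is "scene" or "top" or "wrist"; returns a dict with "image" (384x512x3 uint8, red, green, blue), "K" (3x3 intrinsics, pixels), "k1" (the pictures are not rectified: a ray, as slopes to the right and down, at radius r is drawn at 1 + k1 r^2 times it, then the intrinsics apply), "rvec" (rotation vector, rad) and "tvec" (3), from world to camera coordinates, as OpenCV has them. Camera axes: x right, y down, z forward; pixel columns grow to the right and rows downward; lengths in m; the calibration is good to about 2 mm. A picture is of the moment at which its call begins. There is no depth.
A pose or a line that the arm cannot do raises PlanningError and nothing moves.
- close_job(): hands the job in; it is judged then, once.
The state is a dict: "clock": time; "joint_positions": joint angles; "qd": joint speeds; "joint_torque": joint torques, N m; "tcp_pos": TCP position; "eef_rot": TCP orientation; "force": force on the tool from outside, world axes, zero at the start; "moment": the same for the moment, N m; "grip_width": finger opening in m; "gripper_force": force on a finger pad.
Only numpy, scipy, OpenCV 4.12 (cv2) and the standard library are available. Lean on these libraries where they do the work, as an engineer would, in place of code of your own. Each camera call takes 0.05 s, during which the arm holds its last target. There are 200 camera calls.

TASK

Get the tomatoes ready for the oven: stand every tomato, from the bowls and from the counter, in the bun tin, one to a well and sitting right down in it. Only when all of them are in the tin, clear up by nesting the empty bowls: the medium one upright on the floor of the large one, then the small one upright on the floor of the medium one, roughly centred. Leave the pepper mill, the oil bottle and the spice jar where they stand.

Things in the scene. Friction and masses are not known exactly. Their poses are not given: they have to be found in the camera images.
- tomato1: whole ripe tomato, red with a small green calyx, flattened ball 56 mm across and 46 mm high with a flat underside 30 mm across; about 110 g; origin at its centre (23 mm above its underside), z up through the calyx. Its widest band, upright and 12 mm high, lies level with the origin. May be absent (None); starts in the large bowl.
- tomato2: whole ripe tomato, red with a small green calyx, flattened ball 56 mm across and 46 mm high with a flat underside 30 mm across; about 110 g; origin at its centre (23 mm above its underside), z up through the calyx. Its widest band, upright and 12 mm high, lies level with the origin. May be absent (None); starts in the large bowl.
- tomato3: whole ripe tomato, red with a small green calyx, flattened ball 56 mm across and 46 mm high with a flat underside 30 mm across; about 110 g; origin at its centre (23 mm above its underside), z up through the calyx. Its widest band, upright and 12 mm high, lies level with the origin. May be absent (None); starts in the medium bowl.
- tomato4: whole ripe tomato, red with a small green calyx, flattened ball 56 mm across and 46 mm high with a flat underside 30 mm across; about 110 g; origin at its centre (23 mm above its underside), z up through the calyx. Its widest band, upright and 12 mm high, lies level with the origin. May be absent (None); starts on the counter.
- tomato5: whole ripe tomato, red with a small green calyx, flattened ball 56 mm across and 46 mm high with a flat underside 30 mm across; about 110 g; origin at its centre (23 mm above its underside), z up through the calyx. Its widest band, upright and 12 mm high, lies level with the origin. May be absent (None); starts on the counter.
- tomato6: whole ripe tomato, red with a small green calyx, flattened ball 56 mm across and 46 mm high with a flat underside 30 mm across; about 110 g; origin at its centre (23 mm above its underside), z up through the calyx. Its widest band, upright and 12 mm high, lies level with the origin. May be absent (None); starts on the counter.
- tin: dark steel bun tin, 264 x 180 mm, 18 mm high, fixed to the counter; origin at the centre of its underside, x along its rows of three, z up. Six round wells in 3 x 2, 68 mm across, 13 mm deep, 84 mm apart, floors 5 mm above the underside. A tomato standing in a well has its centre 23 mm above the well floor, 10 mm above the tin's top face.
- well1 (a point): centre of the floor of well 1 of the tin (13 mm below the tin's top face); z up
- well2 (a point): centre of the floor of well 2 of the tin (13 mm below the tin's top face); z up
- well3 (a point): centre of the floor of well 3 of the tin (13 mm below the tin's top face); z up
- well4 (a point): centre of the floor of well 4 of the tin (13 mm below the tin's top face); z up
- well5 (a point): centre of the floor of well 5 of the tin (13 mm below the tin's top face); z up
- well6 (a point): centre of the floor of well 6 of the tin (13 mm below the tin's top face); z up
- bowl_large: the largest white ceramic round bowl, loose: 200 mm outer rim diameter, 60 mm high, foot 140 mm across, wall and floor 8 mm thick; upper half of the wall nearly upright: its rim can be pinched from above. 650 g. Origin at the centre of its underside, z up. May hold up to two tomatoes at the start; inside, its floor is about 130 mm across.
- bowl_medium: the middle-sized white ceramic round bowl, loose: 160 mm outer rim diameter, 64 mm high, foot 100 mm across, wall and floor 8 mm thick; upper half of the wall nearly upright: its rim can be pinched from above. 380 g. Origin at the centre of its underside, z up. May hold one tomato at the start; inside, its floor is about 95 mm across. Nested, its rim stands 12 mm above the large one's.
- bowl_small: the smallest white ceramic round bowl, loose: 90 mm outer rim diameter, 68 mm high, foot 56 mm across, wall and floor 8 mm thick; upper half of the wall nearly upright: its rim can be pinched from above. 200 g. Origin at the centre of its underside, z up. Starts empty. Nested, its rim stands 12 mm above the medium one's.
- pepper_mill: turned dark wooden pepper mill, 56 mm across, 165 mm high, at one side of the work; origin at the centre of its underside. Bystander.
- oil_bottle: green glass bottle, 64 mm across, 180 mm high, at one side of the work; origin at the centre of its underside. Bystander.
- spice_jar: jar with a steel cap, 60 mm across, 90 mm high, at one side of the work; origin at the centre of its underside. Bystander.
Not all that is in view belongs to the job. Leave any pink look-alike of the tomato5 alone. Leave any turquoise look-alike of the tomato3 alone.

How it is judged (in metres and radians):
On the way, in this order (a step that is already met when the one before it is completed fails the run):
1. every tomato sits in a well of the tin, one to a well (((horizontal distance between tomato1 and well1 below 0.013 m and z of tomato1 in the frame of well1 below 0.031 m) or (horizontal distance between tomato1 and well2 below 0.013 m and z of tomato1 in the frame of well2 below 0.031 m) or (horizontal distance between tomato1 and well3 below 0.013 m and z of tomato1 in the frame of well3 below 0.031 m) or (horizontal distance between tomato1 and well4 below 0.013 m and z of tomato1 in the frame of well4 below 0.031 m) or (horizontal distance between tomato1 and well5 below 0.013 m and z of tomato1 in the frame of well5 below 0.031 m) or (horizontal distance between tomato1 and well6 below 0.013 m and z of tomato1 in the frame of well6 below 0.031 m)) and ((horizontal distance between tomato2 and well1 below 0.013 m and z of tomato2 in the frame of well1 below 0.031 m) or (horizontal distance between tomato2 and well2 below 0.013 m and z of tomato2 in the frame of well2 below 0.031 m) or (horizontal distance between tomato2 and well3 below 0.013 m and z of tomato2 in the frame of well3 below 0.031 m) or (horizontal distance between tomato2 and well4 below 0.013 m and z of tomato2 in the frame of well4 below 0.031 m) or (horizontal distance between tomato2 and well5 below 0.013 m and z of tomato2 in the frame of well5 below 0.031 m) or (horizontal distance between tomato2 and well6 below 0.013 m and z of tomato2 in the frame of well6 below 0.031 m)) and ((horizontal distance between tomato3 and well1 below 0.013 m and z of tomato3 in the frame of well1 below 0.031 m) or (horizontal distance between tomato3 and well2 below 0.013 m and z of tomato3 in the frame of well2 below 0.031 m) or (horizontal distance between tomato3 and well3 below 0.013 m and z of tomato3 in the frame of well3 below 0.031 m) or (horizontal distance between tomato3 and well4 below 0.013 m and z of tomato3 in the frame of well4 below 0.031 m) or (horizontal distance between tomato3 and well5 below 0.013 m and z of tomato3 in the frame of well5 below 0.031 m) or (horizontal distance between tomato3 and well6 below 0.013 m and z of tomato3 in the frame of well6 below 0.031 m)) and ((horizontal distance between tomato4 and well1 below 0.013 m and z of tomato4 in the frame of well1 below 0.031 m) or (horizontal distance between tomato4 and well2 below 0.013 m and z of tomato4 in the frame of well2 below 0.031 m) or (horizontal distance between tomato4 and well3 below 0.013 m and z of tomato4 in the frame of well3 below 0.031 m) or (horizontal distance between tomato4 and well4 below 0.013 m and z of tomato4 in the frame of well4 below 0.031 m) or (horizontal distance between tomato4 and well5 below 0.013 m and z of tomato4 in the frame of well5 below 0.031 m) or (horizontal distance between tomato4 and well6 below 0.013 m and z of tomato4 in the frame of well6 below 0.031 m)) and ((horizontal distance between tomato5 and well1 below 0.013 m and z of tomato5 in the frame of well1 below 0.031 m) or (horizontal distance between tomato5 and well2 below 0.013 m and z of tomato5 in the frame of well2 below 0.031 m) or (horizontal distance between tomato5 and well3 below 0.013 m and z of tomato5 in the frame of well3 below 0.031 m) or (horizontal distance between tomato5 and well4 below 0.013 m and z of tomato5 in the frame of well4 below 0.031 m) or (horizontal distance between tomato5 and well5 below 0.013 m and z of tomato5 in the frame of well5 below 0.031 m) or (horizontal distance between tomato5 and well6 below 0.013 m and z of tomato5 in the frame of well6 below 0.031 m)) and ((horizontal distance between tomato6 and well1 below 0.013 m and z of tomato6 in the frame of well1 below 0.031 m) or (horizontal distance between tomato6 and well2 below 0.013 m and z of tomato6 in the frame of well2 below 0.031 m) or (horizontal distance between tomato6 and well3 below 0.013 m and z of tomato6 in the frame of well3 below 0.031 m) or (horizontal distance between tomato6 and well4 below 0.013 m and z of tomato6 in the frame of well4 below 0.031 m) or (horizontal distance between tomato6 and well5 below 0.013 m and z of tomato6 in the frame of well5 below 0.031 m) or (horizontal distance between tomato6 and well6 below 0.013 m and z of tomato6 in the frame of well6 below 0.031 m))), for 0.2 s.
2. the medium bowl stands nested on the large bowl's floor (horizontal distance between bowl_medium and bowl_large below 0.03 m and z of bowl_medium in the frame of bowl_large between 0.003 and 0.014 m and angle between bowl_medium's own z axis and vertical below 0.12 rad), for 0.2 s.
3. the small bowl stands nested on the medium bowl's floor (all of step 2 and horizontal distance between bowl_small and bowl_medium below 0.03 m and z of bowl_small in the frame of bowl_medium between 0.003 and 0.014 m and angle between bowl_small's own z axis and vertical below 0.12 rad), for 0.2 s.
At the end, for the whole second after the job is handed in: Each tomato is within 13 mm of a well's centre from above, its centre under 31 mm above the well floor; the medium bowl stands level (0.12 rad) on the large bowl's floor, the small on the medium's, each within 30 mm of concentric; the large bowl upright; all at rest, released (all of step 1 and all of step 3 and angle between bowl_large's own z axis and vertical below 0.12 rad and linear speed of each of tomato1, tomato2, tomato3, tomato4, tomato5, tomato6, bowl_large, bowl_medium, bowl_small below 0.02 m/s); the robot touches nothing.
It fails at once if the pepper mill is knocked or moved more than 3 cm (distance of pepper_mill from where it was at the start of the episode above 0.03 m).
It fails at once if the oil bottle is knocked or moved more than 3 cm (distance of oil_bottle from where it was at the start of the episode above 0.03 m).
It fails at once if the spice jar is knocked or moved more than 3 cm (distance of spice_jar from where it was at the start of the episode above 0.03 m).
Of tomato1, tomato2, tomato3, tomato4, tomato5, tomato6 only 4 to 6 are there at a start; the rules pass over those that are not, and their reading is None.
At some moment in a run one of tomato1, tomato2, tomato3, tomato4, tomato5, tomato6, bowl_medium, bowl_small may be knocked a few centimetres aside while the robot is not near it.
Once in a run the grip may slacken for a moment while it holds something.
It also fails if it takes over 210 s, if anything falls off the work surface, if the arm or the gripper's body presses on something with over 40 N, if the wrist force passes 120 N, or if a joint passes its speed limit or range.

## Working session

There is one attempt and no reset: what is moved stays moved. The work goes in short steps, each a Python script; the robot and the scene stay as the last script left them, time stands still between calls to the robot, and variables do not carry over. Pictures are saved under pics/ and viewed, at most 14 in all, crops included, and the job is handed in when it is done.

```bash
mkdir -p pics; ls; cat > h.py <<'E'
from cell import *
import numpy as np, cv2
def cam(name):
    d=get_image(name); d={k:(np.array(v) if k!='k1' else v) for k,v in d.items()}; d['R']=cv2.Rodrigues(np.array(d['rvec'],float))[0]; return d
def dist(d):
    return np.array([d['k1'],0,0,0,0],float)
def ray(d,px):
    u=cv2.undistortPoints(np.array(px,float).reshape(-1,1,2),d['K'].astype(float),dist(d)).reshape(-1,2)
    v=np.c_[u,np.ones(len(u))]@d['R']; return -d['R'].T@np.ravel(d['tvec']),v
def onplane(d,px,z):
    c,v=ray(d,px); return c+v*((z-c[2])/v[:,2])[:,None]
def proj(d,P):
    return cv2.projectPoints(np.array(P,float).reshape(-1,1,3),np.array(d['rvec'],float),np.array(d['tvec'],float),d['K'].astype(float),dist(d))[0].reshape(-1,2)
def tri(obs):
    A=np.zeros((3,3));b=np.zeros(3)
    for d,p in obs:
        c,v=ray(d,p);v=v[0]/np.linalg.norm(v[0]);M=np.eye(3)-np.outer(v,v);A+=M;b+=M@c
    return np.linalg.solve(A,b)
def save(d,n): cv2.imwrite('pics/'+n,cv2.cvtColor(d['image'],cv2.COLOR_RGB2BGR))
def redmask(d):
    h=cv2.cvtColor(d['image'],cv2.COLOR_RGB2HSV)
    m=((h[...,0]<8)|(h[...,0]>172))&(h[...,1]>150)&(h[...,2]>60)
    return cv2.morphologyEx(m.astype(np.uint8)*255,cv2.MORPH_CLOSE,np.ones((5,5)))
def blobs(m,amin=60):
    n,l,s,c=cv2.connectedComponentsWithStats(m); return [(s[i][4],s[i][:4].tolist(),c[i].round(1).tolist()) for i in range(1,n) if s[i][4]>amin]
E
python3 - <<'E'
from h import *
a=cam('scene');b=cam('top');save(a,'s0.png');save(b,'t0.png')
for n,d in(('scene',a),('top',b)):
    print(n,d['K'].tolist(),d['k1'],(-d['R'].T@d['tvec']).round(3),d['R'].round(2).tolist())
    for x in blobs(redmask(d)):print(x)
o=observe();print(o['clock'],o['tcp_pos'],o['eef_rot'],o['grip_width'],o['force'])
E
```

```text
pics
scene [[419.90475967715963, 0.0, 250.48317838665685], [0.0, 419.90475967715963, 197.98480562628583], [0.0, 0.0, 1.0]] -0.1327016817271125 [ 1.284 -0.308  1.325] [[0.4, 0.91, 0.01], [0.8, -0.34, -0.5], [-0.45, 0.21, -0.87]]
(np.int32(10066), [352, 0, 160, 103], [428.9, 45.4])
(np.int32(172), [236, 152, 15, 14], [243.1, 158.4])
(np.int32(179), [207, 161, 15, 15], [214.1, 168.0])
(np.int32(183), [256, 172, 15, 15], [263.1, 178.9])
(np.int32(174), [169, 196, 15, 15], [176.4, 203.0])
(np.int32(186), [255, 207, 16, 15], [262.7, 213.9])
top [[364.85725095331753, 0.0, 252.60477834861948], [0.0, 364.85725095331753, 190.73146759534322], [0.0, 0.0, 1.0]] -0.014747181293170505 [ 0.41  -0.01   1.241] [[0.02, -1.0, -0.01], [-0.99, -0.02, -0.17], [0.17, 0.01, -0.99]]
(np.int32(200), [240, 164, 17, 16], [248.0, 171.6])
(np.int32(232), [220, 203, 17, 17], [228.2, 211.0])
(np.int32(215), [318, 213, 17, 16], [326.1, 220.4])
(np.int32(236), [228, 237, 18, 17], [236.5, 245.3])
(np.int32(235), [264, 239, 17, 17], [271.7, 246.9])
0.1 [ 0.16608692 -0.65381064  0.22573687] [ 1.79917106e+02 -6.63349942e-03 -1.65749086e+02] 0.08783780412880572 [-0.84397567  0.0876303   0.31257035]
```

```bash
python3 - <<'E'
import cv2
for n in('s0','t0'):
    i=cv2.imread(f'pics/{n}.png');cv2.imwrite(f'pics/{n}b.png',cv2.resize(i,(800,600),interpolation=cv2.INTER_CUBIC))
E
```

```text
(no output)
```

View pics/s0b.png

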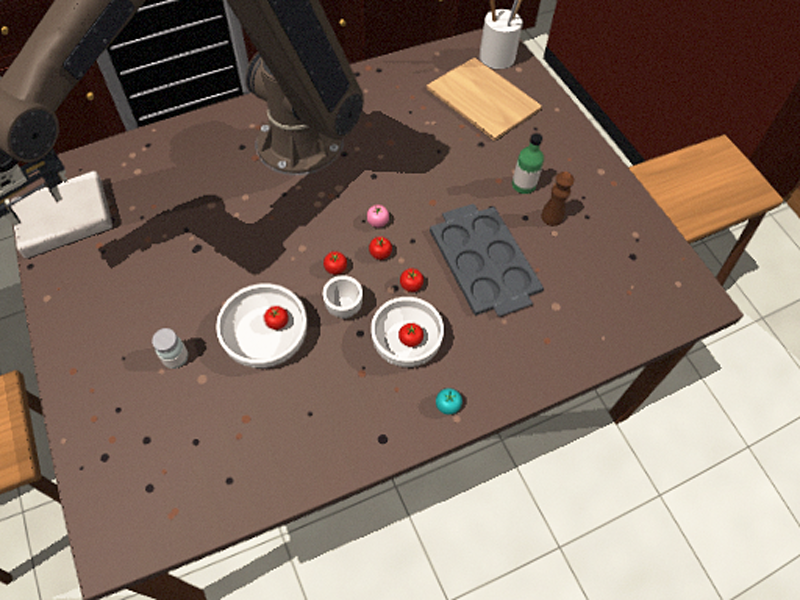

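View pics/t0b.png

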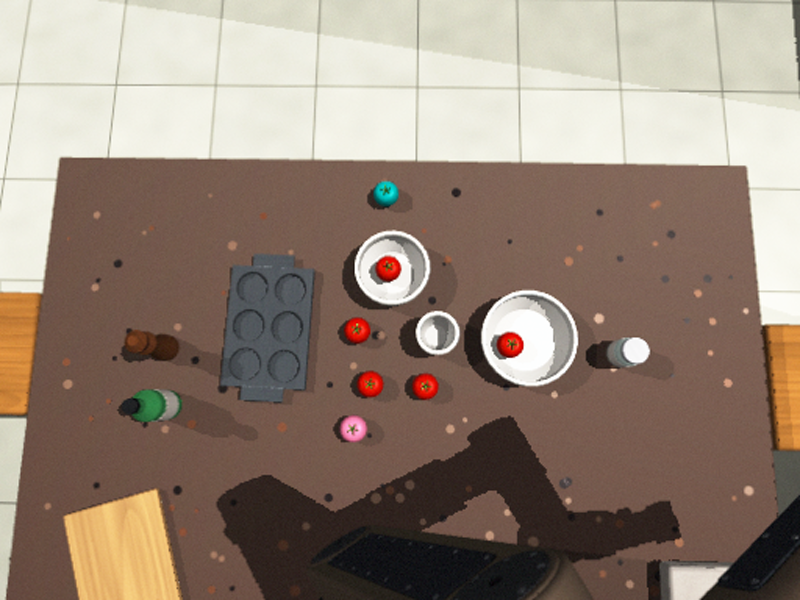

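Both views show five red tomatoes: one in the large bowl (top 510,344), one in the medium (388,268), and three on the counter (358,330; 371,384; 425,386). The look-alikes are pink (353,429) and turquoise (386,193). The tin is around (268,327) and the small bowl at (438,333). The mill and bottle stand left of the tin, and the jar is at (630,352).

```bash
cat >> h.py <<'E'
def whites(d,amin=300):
    h=cv2.cvtColor(d['image'],cv2.COLOR_RGB2HSV)
    m=((h[...,1]<45)&(h[...,2]>110)).astype(np.uint8)*255
    return [c for c in cv2.findContours(m,cv2.RETR_EXTERNAL,cv2.CHAIN_APPROX_NONE)[0] if cv2.contourArea(c)>amin]
E
python3 - <<'E'
from h import *
a=cam('scene');b=cam('top')
ba=[x for x in blobs(redmask(a)) if x[0]<1000];bb=blobs(redmask(b))
for x in bb:
    best=[]
    for y in ba:
        P=tri([(b,x[2]),(a,y[2])]);e=max(np.abs(proj(a,P)-y[2]).max(),np.abs(proj(b,P)-x[2]).max());best.append((round(e,2),P.round(4).tolist(),y[2]))
    print(x[2],sorted(best)[:2])
for n,d in(('top',b),('scene',a)):
    print(n)
    for c in whites(d):
        e=cv2.fitEllipse(cv2.convexHull(c)); print(cv2.contourArea(c),np.round(e[0],1),np.round(e[1],1),onplane(d,[e[0]],.062).round(3))
# tin
for n,d in(('top',b),('scene',a)):
    h=cv2.cvtColor(d['image'],cv2.COLOR_RGB2HSV)
    m=((h[...,0]>90)&(h[...,0]<135)&(h[...,1]>20)&(h[...,1]<140)&(h[...,2]>30)&(h[...,2]<140)).astype(np.uint8)*255
    for c in cv2.findContours(m,cv2.RETR_EXTERNAL,cv2.CHAIN_APPROX_NONE)[0]:
        if cv2.contourArea(c)>1500:
            r=onplane(d,c.reshape(-1,2),.018)[:,:2].astype(np.float32);q=cv2.minAreaRect(r);M=cv2.moments(r.reshape(-1,1,2))
            print(n,cv2.contourArea(c),q,M['m10']/M['m00'],M['m01']/M['m00'])
E
```

```text
[248.0, 171.6] [(np.float64(0.33), [0.6855, 0.0229, 0.0329], [262.7, 213.9]), (np.float64(2.1), [0.6492, 0.0254, 0.2035], [263.1, 178.9])]
[228.2, 211.0] [(np.float64(0.33), [0.5508, 0.0867, 0.0256], [263.1, 178.9]), (np.float64(2.83), [0.575, 0.0955, -0.2107], [262.7, 213.9])]
[326.1, 220.4] [(np.float64(0.26), [0.5244, -0.2389, 0.0318], [176.4, 203.0]), (np.float64(19.1), [0.5321, -0.1491, 0.2221], [214.2, 168.0])]
[236.5, 245.3] [(np.float64(0.37), [0.4375, 0.0558, 0.0264], [243.1, 158.3]), (np.float64(6.52), [0.4599, 0.1108, -0.4295], [262.7, 213.9])]
[271.7, 246.9] [(np.float64(0.36), [0.4344, -0.0602, 0.0249], [214.2, 168.0]), (np.float64(14.89), [0.4556, -0.0096, 0.0902], [243.1, 158.3])]
top
603.0 [458.4 336.9] [ 39.3 111.7] [[ 0.17  -0.633  0.062]]
1092.5 [  7.4 277.4] [ 16.3 214.2] [[0.321 0.786 0.062]]
342.0 [402.3 224.6] [19.1 26.4] [[ 0.512 -0.478  0.062]]
592.0 [279.8 212.6] [27.9 28.2] [[ 0.544 -0.083  0.062]]
2922.0 [338.5 216. ] [60.6 62.9] [[ 0.537 -0.273  0.062]]
1766.0 [250.7 170.9] [47.8 48.6] [[0.682 0.014 0.062]]
57786.0 [252.5  91.9] [524.7 685.3] [[0.961 0.013 0.062]]
scene
1032.0 [ 26.1 386.4] [ 52.1 108. ] [[ 0.945 -0.855  0.062]]
1510.5 [ 14.8 339.2] [44.9 60.3] [[ 0.794 -0.86   0.062]]
368.0 [107.9 222.3] [18.9 27.4] [[ 0.52  -0.481  0.062]]
1579.5 [260.2 211.6] [44.9 46.6] [[0.687 0.01  0.062]]
2372.5 [167.2 207.7] [53.  58.5] [[ 0.546 -0.276  0.062]]
504.5 [218.9 189. ] [25.8 26.6] [[ 0.548 -0.085  0.062]]
40566.5 [288.8 233.9] [400.7 563.3] [[0.801 0.063 0.062]]
2297.5 [ 29.1 146.3] [ 56.9 102.8] [[ 0.072 -0.693  0.062]]
351.0 [373.3  61.8] [ 25.9 115.3] [[0.203 0.784 0.062]]
733.0 [319.8  24.1] [27.  41.8] [[-0.116  0.689  0.062]]
top 4222.5 ((0.5569102168083191, 0.28179362416267395), (0.18046554923057556, 0.31514081358909607), 88.05159759521484) 0.5559007609429321 0.28056548850351787
```

```bash
python3 - <<'E'
from h import *
movep([0.50,0.15,0.34],[180,0,0])
d=cam('wrist');save(d,'w1.png');print((-d['R'].T@d['tvec']).round(3),d['R'].round(2).tolist(),d['K'][0,0])
np.save('w1.npy',d,allow_pickle=True)
movep([0.50,0.25,0.34],[180,0,0])
d=cam('wrist');np.save('w2.npy',d,allow_pickle=True);save(d,'w2.png');o=observe();print(o['clock'],o['joint_positions'])
E
```

```text
[0.584 0.149 0.497] [[-0.0, -1.0, 0.0], [-0.95, 0.0, 0.31], [-0.31, -0.0, -0.95]] 331.8183652669363
3.8583 [ 4.66363178e+01  6.53691020e+00 -3.24219564e+00  7.37513129e-03
 -8.02588667e+01  4.33770881e+01]
```

View pics/w2.png

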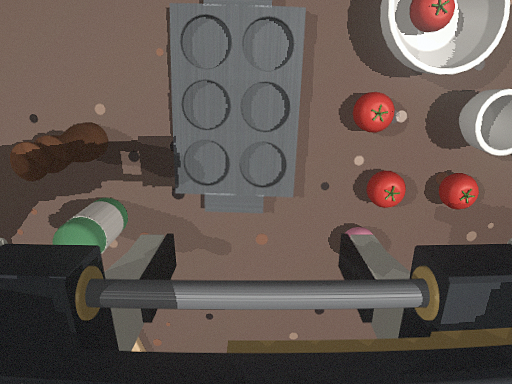

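The wrist view shows the tin with wells at about (205,42), (268,43), (206,104), (266,106), (206,162) and (263,164). The counter tomatoes are at (374,112), (386,189) and (459,190). The mill and bottle are on the left.

```bash
cat > wells.py <<'E'
from h import *
def wellc(d,guess):
    g=cv2.medianBlur(cv2.cvtColor(d['image'],cv2.COLOR_RGB2GRAY),3)
    c=cv2.HoughCircles(g,cv2.HOUGH_GRADIENT,1.0,35,param1=60,param2=9,minRadius=20,maxRadius=30)
    c=c[0] if c is not None else np.zeros((0,3)); out=[]
    for p in guess:
        r=np.hypot(*(c[:,:2]-p).T); i=r.argmin(); out.append(c[i] if r[i]<12 else [np.nan]*3)
    return np.array(out)
E
python3 - <<'E'
from wells import *
D=[np.load(f'w{i}.npy',allow_pickle=True).item() for i in(1,2)]
g2=np.array([[205,42],[268,43],[206,104],[266,106],[206,162],[263,164]],float)
P=onplane(D[1],g2,.018);g1=proj(D[0],P)
print(P.round(3).tolist())
c1=wellc(D[0],g1);c2=wellc(D[1],g2);print(c1.round(1).tolist(),c2.round(1).tolist(),g1.round(0).tolist())
for i in range(6):
    if not np.isnan(c1[i,0]+c2[i,0]): print(i,tri([(D[0],c1[i,:2]),(D[1],c2[i,:2])]).round(4))
    print(onplane(D[1],c2[i:i+1,:2],.018).round(4),onplane(D[0],c1[i:i+1,:2],.018).round(4))
for k,d in enumerate(D):
    for x in blobs(redmask(d),300): print(k,x,onplane(d,[x[2]],.024).round(4))
    for c in whites(d,1500):
        e=cv2.fitEllipse(c);print('w',np.round(e[0],1),onplane(d,[e[0]],.064).round(3))
E
```

```text
[[0.641, 0.32, 0.018], [0.64, 0.235, 0.018], [0.56, 0.322, 0.018], [0.557, 0.237, 0.018], [0.476, 0.325, 0.018], [0.473, 0.241, 0.018]]
[[131.5, 41.5, 24.3], [193.5, 45.5, 25.2], [134.5, 104.5, 23.9], [193.5, 108.5, 24.5], [nan, nan, nan], [194.5, 162.5, 21.6]] [[204.5, 41.5, 26.799999237060547], [267.5, 43.5, 26.200000762939453], [206.5, 105.5, 23.799999237060547], [264.5, 106.5, 24.600000381469727], [204.5, 161.5, 22.399999618530273], [261.5, 163.5, 22.5]] [[131.0, 44.0], [193.0, 44.0], [135.0, 105.0], [194.0, 107.0], [139.0, 163.0], [195.0, 164.0]]
0 [0.6444 0.3216 0.0105]
[[0.6421 0.3205 0.018 ]] [[0.6448 0.3189 0.018 ]]
1 [0.6394 0.2356 0.0109]
[[0.6393 0.2358 0.018 ]] [[0.6379 0.2343 0.018 ]]
2 [0.5595 0.3196 0.0263]
[[0.5575 0.3209 0.018 ]] [[0.5607 0.3225 0.018 ]]
3 [0.5548 0.2392 0.0139]
[[0.556  0.2393 0.018 ]] [[0.5541 0.2384 0.018 ]]
[[0.4769 0.3272 0.018 ]] [[nan nan nan]]
5 [0.4729 0.243  0.0091]
[[0.4739 0.2431 0.018 ]] [[0.476  0.2412 0.018 ]]
0 (np.int32(605), [335, 0, 43, 28], [358.2, 11.1]) [[0.6808 0.0158 0.024 ]]
0 (np.int32(1285), [282, 92, 41, 40], [302.0, 111.
[... 160 characters left out ...]
6]) [[ 0.4338 -0.0608  0.024 ]]
w [299.9 298.7] [[0.272 0.083 0.064]]
w [430.2 119. ] [[ 0.545 -0.079  0.064]]
w [499.5 131.8] [[ 0.53  -0.181  0.064]]
w [154.3 221.9] [[0.4   0.295 0.064]]
w [369.7  31.4] [[0.65  0.011 0.064]]
1 (np.int32(445), [419, 0, 36, 30], [436.6, 13.0]) [[0.6823 0.0106 0.024 ]]
1 (np.int32(1252), [353, 92, 42, 40], [373.1, 111.4]) [[0.5508 0.0864 0.024 ]]
1 (np.int32(1107), [367, 171, 39, 37], [385.8, 188.7]) [[0.437  0.0552 0.024 ]]
1 (np.int32(1102), [439, 173, 40, 36], [458.1, 190.6]) [[ 0.434  -0.0603  0.024 ]]
w [296.1 298.5] [[0.272 0.189 0.064]]
w [488.7 121.9] [[ 0.543 -0.061  0.064]]
w [445.6  32.4] [[0.652 0.017 0.064]]
w [239.3  91.2] [[0.577 0.272 0.064]]
```

```bash
cat > act.py <<'E'
from wells import *
DN=lambda y:[180,0,y]
obsw=np.array([[.6421,.3205],[.6393,.2358],[.559,.3217],[.5553,.2388],[.4769,.3265],[.4748,.2425]])
def tinfit(W):
    g=np.array([[84,42],[84,-42],[0,42],[0,-42],[-84,42],[-84,-42]])/1000
    c=W.mean(0);U,S,Vt=np.linalg.svd((g-g.mean(0)).T@(W-c));R=(U@np.diag([1,np.linalg.det(U@Vt)])@Vt).T
    return c+g@R.T, np.degrees(np.arctan2(R[1,0],R[0,0]))
WELL,TA=tinfit(obsw)
def refine(xy,zc,tol=.05):
    d=cam('wrist');m=redmask(d)
    c=[(np.linalg.norm(q[:2]-xy),q[:2],x) for x in blobs(m,300) for q in onplane(d,[x[2]],zc+.002)]
    c=[k for k in c if k[0]<tol]
    if not c: raise SystemExit('not seen near %s'%xy)
    k=min(c,key=lambda k:k[0]);print('refined',np.round(xy,4),'->',k[1].round(4),'area',k[2][0]);return k[1]
def pick(xy,zc,yaw,opening=.08):
    command_gripper(opening)
    movep([*xy,.24],DN(yaw)); xy=refine(np.array(xy),zc)
    line_to([*xy,zc+.05],speed=.25); line_to([*xy,zc-.007],speed=.08)
    command_gripper(.03); o=observe(); print('grip',round(o['grip_width'],4),o['gripper_force'])
    line_to([*xy,.17],speed=.2); return held()
def held():
    o=observe(); w=o['grip_width']; print('held w',round(w,4),'F',np.round(o['gripper_force'],1),'t',round(o['clock'],1)); return .048<w<.062
def place(i,yaw):
    x,y=WELL[i]
    movep([x,y,.17],DN(yaw))
    if not held(): raise SystemExit('lost')
    line_to([x,y,.06],speed=.2); line_to([x,y,.022],speed=.06)
    o=observe();print('place',np.round(o['force'],1),np.round(o['tcp_pos'],4)); command_gripper(.068); line_to([x,y,.16],speed=.2)
E
python3 - <<'E'
from act import *
print(WELL.round(4).tolist(),TA,np.abs(WELL-obsw).max())
b=cam('top')
for p in ([109,223],[113,258]): print(onplane(b,[p],0.01).round(3))
if pick([.5508,.0864],.023,0): place(1,TA-45)
d=cam('wrist');save(d,'w3.png');print(observe()['clock'])
E
```

```text
[[0.6434, 0.3198], [0.6403, 0.2359], [0.5595, 0.3229], [0.5563, 0.239], [0.4755, 0.3261], [0.4724, 0.2421]] -2.137379553893963 0.002407976768913689
[[0.505 0.493 0.01 ]]
[[0.388 0.47  0.01 ]]
refined [0.5508 0.0864] -> [0.5508 0.086 ] area 1850
grip 0.0548 30.0005138200504
held w 0.0547 F 30.0 t 8.3
held w 0.0551 F 30.0 t 9.2
place [0.  0.1 0.2] [0.6402 0.2358 0.0215]
12.1167
```

View pics/w3.png

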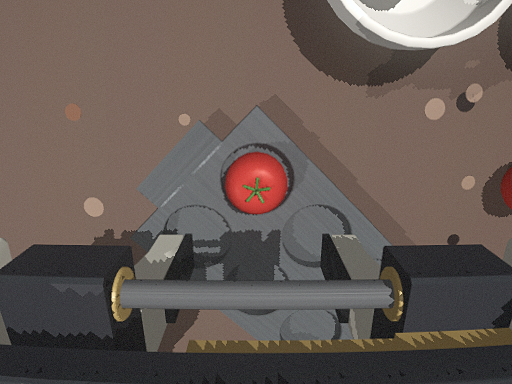

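The first tomato sits upright in well 1 at (256,183), with the well rim showing around it. Now the other two from the counter.

```bash
python3 - <<'E'
from act import *
if not pick([.437,.0553],.023,0): raise SystemExit('fail')
place(3,TA-45)
if not pick([.434,-.0605],.023,0): raise SystemExit('fail')
place(5,TA-45)
line_to([.47,.12,.3],DN(0),speed=.3)
b=cam('top');a=cam('scene')
for n,d in(('top',b),('scene',a)):
  for x in blobs(redmask(d)):
    if x[0]<1000:print(n,x[0],x[2],onplane(d,[x[2]],.03).round(4)[0,:2])
  for c in whites(d):
    e=cv2.fitEllipse(cv2.convexHull(c)); 
    if 150<e[0][0]<350 and max(e[1])<80: print(n,np.round(e[0],1),onplane(d,[e[0]],.062).round(3))
d=cam('wrist');save(d,'w4.png')
E
```

```text
refined [0.437  0.0553] -> [0.4371 0.0551] area 1823
grip 0.0548 30.000709109008312
held w 0.0546 F 30.0 t 16.9
held w 0.0551 F 30.0 t 17.8
place [-0.3 -0.6 -1. ] [0.5562 0.239  0.0215]
refined [ 0.434  -0.0605] -> [ 0.4342 -0.061 ] area 1840
grip 0.0546 30.00073669134281
held w 0.0552 F 30.0 t 25.6
held w 0.0549 F 30.0 t 26.8
place [ 0.5  0.  -0.9] [0.4723 0.2421 0.0216]
top 201 [248.0, 171.5] [0.6868 0.0241]
top 73 [187.5, 180.0] [0.6541 0.229 ]
top 215 [326.1, 220.4] [ 0.5248 -0.2384]
top [279.8 212.6] [[ 0.544 -0.083  0.062]]
top [338.5 216. ] [[ 0.537 -0.273  0.062]]
top [250.7 170.9] [[0.682 0.014 0.062]]
scene 349 [296.5, 157.6] [0.5162 0.2405]
scene 182 [310.9, 183.3] [0.6394 0.2368]
scene 173 [176.4, 203.0] [ 0.5229 -0.2396]
scene 185 [262.7, 213.9] [0.6838 0.0225]
scene [260.2 211.6] [[0.687 0.01  0.062]]
scene [167.2 207.7] [[ 0.546 -0.277  0.062]]
scene [219.  189.1] [[ 0.548 -0.086  0.062]]
scene [319.8  24. ] [[-0.117  0.689  0.062]]
```

View pics/w4.png

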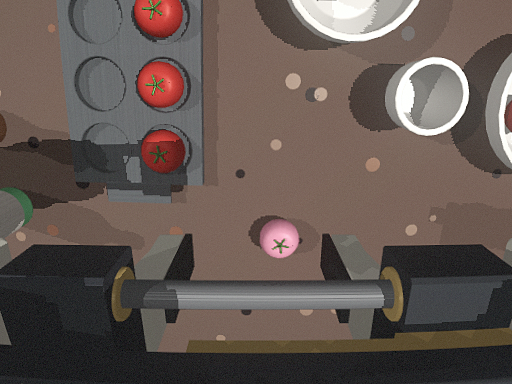

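The three tomatoes sit upright in the right-hand column of wells at (160,12), (162,85) and (163,151). Next are the ones in the bowls.

```bash
python3 - <<'E'
from act import *
if not pick([.685,.0225],.031,90,.067): raise SystemExit('fail')
print(observe()['force'])
place(0,TA+90)
if not pick([.524,-.239],.031,-66,.070): raise SystemExit('fail')
place(4,TA+90)
line_to([.47,.14,.3],DN(0),speed=.3)
d=cam('wrist');save(d,'w5.png')
for x in blobs(redmask(d),200): print(x,onplane(d,[x[2]],.03).round(4)[0,:2])
movep([.5,-.1,.36],DN(0))
d=cam('wrist');save(d,'w6.png');np.save('w6.npy',d,allow_pickle=True);print(observe()['clock'])
E
```

```text
refined [0.685  0.0225] -> [0.6867 0.019 ] area 1433
grip 0.0549 30.000450146617368
held w 0.0551 F 30.0 t 35.6
[ 0.10123408 -0.05860736 -1.52445738]
held w 0.0553 F 30.0 t 36.8
place [-0.8 -0.3  1.3] [0.6432 0.3197 0.0216]
refined [ 0.524 -0.239] -> [ 0.5241 -0.241 ] area 1797
grip 0.0549 30.000575445592403
held w 0.0549 F 30.0 t 45.0
held w 0.0548 F 30.0 t 47.0
place [-0.5  0.8 -1.6] [0.4754 0.326  0.0216]
(np.int32(1473), [80, 0, 49, 36], [105.0, 15.5]) [0.6378 0.3212]
(np.int32(1501), [151, 0, 49, 38], [175.7, 16.3]) [0.6344 0.2356]
(np.int32(1664), [154, 62, 46, 46], [176.4, 84.3]) [0.5562 0.2391]
(np.int32(1487), [95, 127, 45, 44], [117.1, 148.4]) [0.4765 0.3233]
(np.int32(1428), [157, 130, 43, 43], [178.1, 150.8]) [0.4728 0.2424]
52.6083
```

View pics/w5.png

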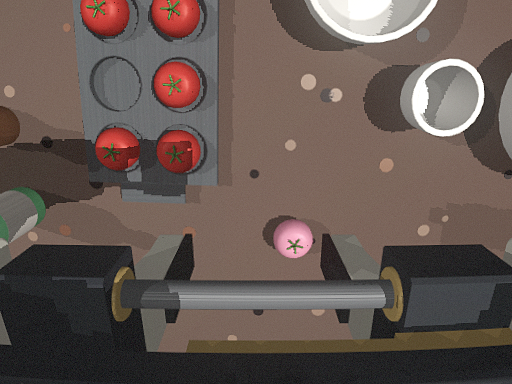

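View pics/w6.png

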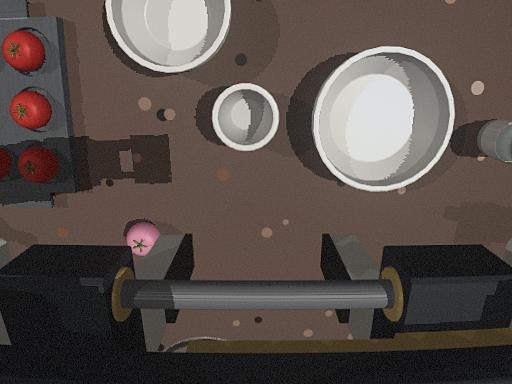

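All five tomatoes sit in wells, w5 showing (105,15), (175,16), (176,84), (117,148) and (178,151), and the bowls are empty. In w6 the small bowl is at (245,117), the large at (384,118) and the medium at (168,15). Next I measure the rims from two wrist positions.

```bash
cat > bowls.py <<'E'
from act import *
from scipy.optimize import least_squares
def rims(d,guess,z,lo=100):
    """outer rim circles: {name:(centre,R,px of centre)}; guess name->(xy), known radii only for gating"""
    RR=dict(L=.1,M=.08,S=.045);out={}
    h=cv2.cvtColor(d['image'],cv2.COLOR_RGB2HSV)
    m=((h[...,1]<60)&(h[...,2]>lo)).astype(np.uint8)*255
    for c in cv2.findContours(m,cv2.RETR_EXTERNAL,cv2.CHAIN_APPROX_NONE)[0]:
        if cv2.contourArea(c)<500: continue
        for n,g in guess.items():
            P=onplane(d,cv2.convexHull(c).reshape(-1,2),z[n])[:,:2]
            P=onplane(d,c.reshape(-1,2),z[n])[:,:2]
            f=least_squares(lambda q:np.hypot(*(P-q[:2]).T)-q[2],[*g,RR[n]],loss='soft_l1',f_scale=.001).x
            if abs(f[2]-RR[n])<.008 and np.linalg.norm(f[:2]-g)<.06 and (n not in out or abs(f[2]-RR[n])<abs(out[n][1]-RR[n])):
                out[n]=(f[:2],f[2],proj(d,[[*f[:2],z[n]]])[0])
    return out
E
python3 - <<'E'
from bowls import *
g=dict(L=[.541,-.275],M=[.684,.012],S=[.546,-.084]);z=dict(L=.06,M=.064,S=.068)
V=[]
for p in ([.56,0.,.36],[.56,-.17,.36]):
    movep(p,DN(0));d=cam('wrist');r=rims(d,g,z);V.append((d,r))
    for n in r:print(p,n,r[n][0].round(4),r[n][1].round(4))
save(d,'w7.png')
for n in g:
    if n in V[0][1] and n in V[1][1]: print(n,tri([(V[0][0],V[0][1][n][2]),(V[1][0],V[1][1][n][2])]).round(4))
print(observe()['clock'])
E
```

```text
[0.56, 0.0, 0.36] S [ 0.5444 -0.0829] 0.045
[0.56, 0.0, 0.36] L [ 0.5384 -0.2718] 0.101
[0.56, 0.0, 0.36] M [0.6779 0.0135] 0.0766
[0.56, -0.17, 0.36] S [ 0.5443 -0.0857] 0.0449
[0.56, -0.17, 0.36] L [ 0.5382 -0.2756] 0.0996
[0.56, -0.17, 0.36] M [0.6791 0.0108] 0.0788
L [ 0.536  -0.2779  0.0499]
M [0.679  0.0137 0.0568]
S [ 0.5427 -0.0843  0.0605]
53.9667
```

```bash
python3 - <<'E'
from bowls import *
command_gripper(.05)
movep([.605,.012,.25],DN(-90))
d=cam('wrist');save(d,'w8.png');r=rims(d,dict(M=[.681,.012]),dict(M=.064));print(r)
c=r['M'][0] if 'M' in r and abs(r['M'][1]-.08)<.003 else np.array([.681,.012])
line_to([c[0]-.076,c[1],.10],speed=.25); line_to([c[0]-.076,c[1],.051],speed=.06)
print(observe()['force'].round(1)); command_gripper(.0)
o=observe();print(o['grip_width'],o['gripper_force'],o['force'])
line_to([c[0]-.076,c[1],.20],speed=.08)
o=observe();print(o['grip_width'],o['gripper_force'],o['force'],o['moment'],o['clock'])
d=cam('wrist');save(d,'w9.png');s=cam('scene');cv2.imwrite('pics/s9.png',cv2.resize(cv2.cvtColor(s['image'][100:260,150:350],cv2.COLOR_RGB2BGR),(800,640))[:600])
E
```

```text
{'M': (array([0.68165004, 0.01321712]), np.float64(0.07974890202508393), array([185.73787822, 169.56604001]))}
[ 0.2 -0.1 -0.3]
0.008104162405658602 30.970161651148373 [ 1.02066924 -0.29138326 -0.5974734 ]
0.007825677134876663 31.790094394236803 [-0.47194066 -0.44866166 -2.85126455] [ 0.05826497  0.32983482 -0.02335601] 60.7583
```

View pics/s9.png

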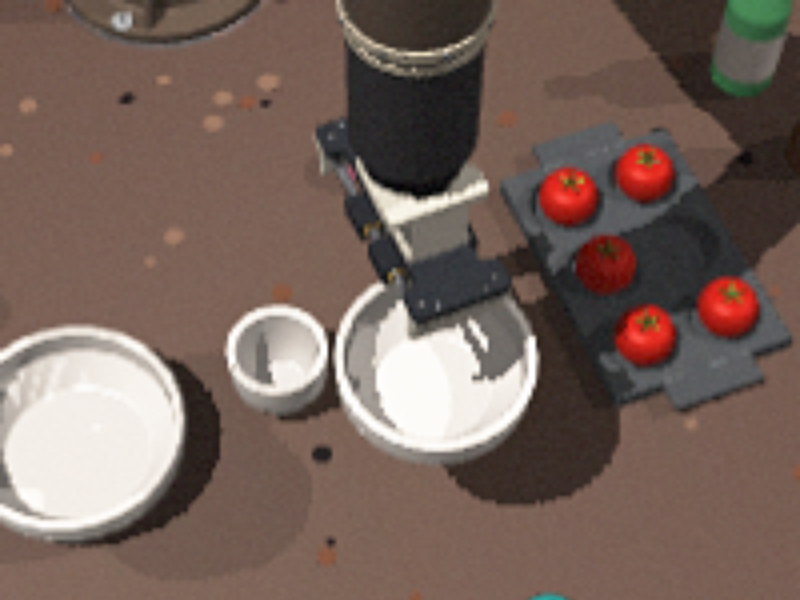

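View pics/w9.png

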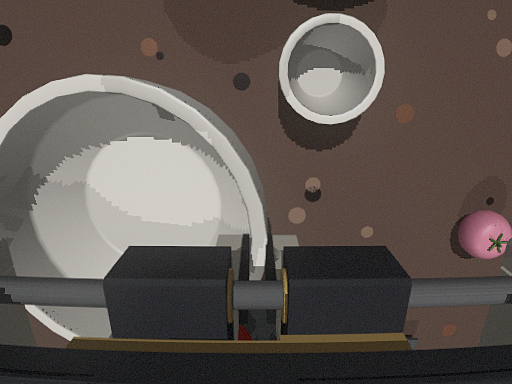

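The medium bowl is pinched on its near rim, hanging about level at (435,370) in s9. All five tomatoes are still in the tin and the small bowl is at (278,358). Now I lower it into the large one.

```bash
python3 - <<'E'
from bowls import *
t=np.array([.5383+.008-.076,-.2745])
line_to([*t,.20],speed=.2); wait(.3); o=observe();print(o['grip_width'],o['force'].round(1),o['moment'].round(2),o['clock'])
if o['grip_width']<.006: raise SystemExit('lost')
line_to([*t,.09],speed=.12)
f0=observe()['force'][2]
for zz in np.arange(.085,.0610,-.002):
    line_to([*t,zz],speed=.04);f=observe()['force'];
    if f[2]-f0>2: break
print(zz,f.round(1),f0,observe()['tcp_pos'])
command_gripper(.03);print(observe()['force'].round(1))
line_to([*t,.2],speed=.1)
line_to([t[0]+.03,-.18,.3],DN(0),speed=.25)
d=cam('wrist');save(d,'w10.png')
r=rims(d,dict(L=[.5383,-.2745],M=[.546,-.2745],S=[.544,-.085]),dict(L=.06,M=.072,S=.068),)
for n in r:print(n,r[n][0].round(4),r[n][1].round(4))
E
```

```text
0.008145590712041581 [ 0.8 -0.1 -3.1] [ 0.08  0.37 -0.02] 62.9
0.06499999999999999 [-3.9  1.9  0.3] -3.4892072900193436 [ 0.47018637 -0.27453729  0.06503011]
[-0.1 -0.8  0.2]
S [ 0.5441 -0.0857] 0.0448
L [ 0.5391 -0.2774] 0.0999
```

View pics/w10.png

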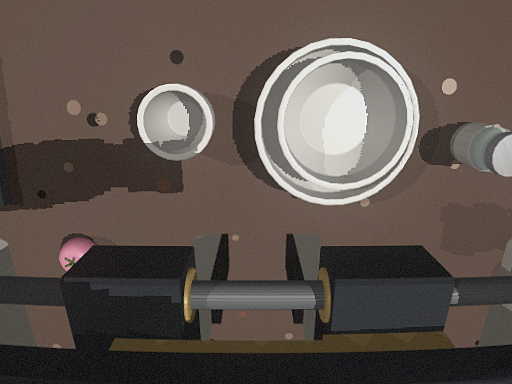

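The small bowl is at (175,121) and the large at (338,120). The medium sits inside the large, shifted right at about (346,121). I need its seat height and tilt.

```bash
cat > chk.py <<'E'
from bowls import *
def rimfits(d,z,c0,lo=190):
    g=cv2.cvtColor(d['image'],cv2.COLOR_RGB2HSV);m=((g[...,1]<60)&(g[...,2]>lo)).astype(np.uint8)*255
    out=[]
    for c in cv2.findContours(m,cv2.RETR_LIST,cv2.CHAIN_APPROX_NONE)[0]:
        if len(c)<150: continue
        P=onplane(d,c.reshape(-1,2),z)[:,:2]
        f=least_squares(lambda q:np.hypot(*(P-q[:2]).T)-q[2],[*c0,.08],loss='soft_l1',f_scale=.001)
        res=np.median(np.abs(np.hypot(*(P-f.x[:2]).T)-f.x[2]))
        if np.linalg.norm(f.x[:2]-c0)<.05 and res<.0015: out.append((f.x.round(4),round(res,5),len(c),proj(d,[[*f.x[:2],z]])[0]))
    return out
E
python3 - <<'E'
from chk import *
V=[]
for p in ([.50,-.20,.3],[.50,-.33,.3],[.42,-.27,.3]):
    movep(p,DN(0));d=cam('wrist');V.append(d);print(p)
    for lo in(150,190,215):
        for z in (.072,):
            for f in rimfits(d,z,[.541,-.278],lo):print(lo,*f)
save(V[2],'w11.png');np.save('v.npy',V,allow_pickle=True)
E
```

```text
[0.5, -0.2, 0.3]
150 [ 0.5396 -0.274   0.0956] 0.00027 470 [320.09463489 125.87648583]
190 [ 0.5398 -0.274   0.0951] 0.00029 469 [320.09624142 125.71250592]
215 [ 0.5467 -0.2716  0.0393] 0.00059 212 [318.3195456  119.56616972]
215 [ 0.5426 -0.283   0.0727] 0.00025 358 [327.98648387 123.29830284]
215 [ 0.5428 -0.283   0.078 ] 0.00029 386 [328.00650077 123.07112044]
215 [ 0.5397 -0.2746  0.0899] 0.00035 443 [320.58394696 125.72952345]
215 [ 0.5398 -0.2741  0.0948] 0.00026 467 [320.19000296 125.63914437]
[0.5, -0.33, 0.3]
[0.42, -0.27, 0.3]
```

View pics/w11.png

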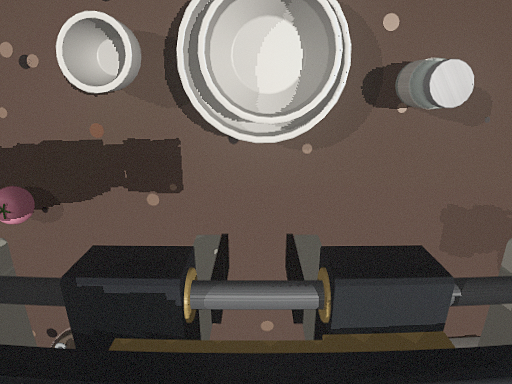

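The medium rim fits a level circle centred at (0.543,-0.283), with median residual about 0.3 mm. It stands 12 mm above the large rim and about 7 mm off-centre, so it is seated. Now the small bowl.

```bash
python3 - <<'E'
from chk import *
command_gripper(.04)
movep([.503,-.0857,.25],DN(-90))
d=cam('wrist');r=rims(d,dict(S=[.5441,-.0857]),dict(S=.068));print(r)
c=r['S'][0] if 'S' in r and abs(r['S'][1]-.045)<.003 else np.array([.5441,-.0857])
line_to([c[0]-.041,c[1],.11],speed=.25); line_to([c[0]-.041,c[1],.055],speed=.06)
print(observe()['force'].round(1)); command_gripper(.0)
line_to([c[0]-.041,c[1],.20],speed=.1); wait(.2)
o=observe();print(o['grip_width'],o['force'].round(1),o['clock'])
if o['grip_width']<.006: raise SystemExit('lost')
t=np.array([.5447-.041,-.283])
line_to([*t,.20],speed=.2); wait(.3); o=observe();print(o['grip_width'],o['force'].round(1))
if o['grip_width']<.006: raise SystemExit('lost')
line_to([*t,.10],speed=.12); f0=observe()['force'][2]
for zz in np.arange(.095,.0718,-.002):
    line_to([*t,zz],speed=.04);f=observe()['force']
    if f[2]-f0>1.5: break
print(zz,f.round(1),f0)
command_gripper(.024);line_to([*t,.2],speed=.1)
movep([.50,-.20,.3],DN(0));d=cam('wrist');save(d,'w12.png')
for z in(.06,.072,.084):
    for f in rimfits(d,z,[.541,-.28],215):print(z,*f)
movep([.47,.14,.3],DN(0));d=cam('wrist');save(d,'w13.png')
for x in blobs(redmask(d),200): print(x,onplane(d,[x[2]],.03).round(4)[0,:2])
print(observe()['clock'])
E
```

```text
{'S': (array([ 0.54320278, -0.08514054]), np.float64(0.04549470687056567), array([219.16686397, 169.84828569]))}
[-0.  -0.1 -0.3]
0.008774711831126427 [-0.6  0.2 -1.4] 78.525
0.00900993710307778 [-0.8  0.5 -2. ]
0.07299999999999998 [ 0.8  0.  -1. ] -1.1957823470979627
0.06 [ 0.5402 -0.2893  0.0401] 0.00027 191 [331.62102575 124.31395144]
0.06 [ 0.5394 -0.2887  0.0472] 0.00111 302 [331.09391169 124.96874419]
0.06 [ 0.5411 -0.2865  0.0742] 0.00073 428 [329.35495726 123.52916852]
0.06 [ 0.5412 -0.2854  0.0808] 0.00035 388 [328.39366386 123.41828629]
0.06 [ 0.5383 -0.2768  0.0924] 0.0003 440 [321.10423517 125.80586535]
0.06 [ 0.5385 -0.2763  0.098 ] 0.00029 468 [320.65649291 125.71072399]
0.072 [ 0.5415 -0.2866  0.0389] 0.00026 191 [331.62103495 124.31403439]
0.072 [ 0.5407 -0.286   0.0457] 0.00109 302 [331.08780853 124.97638915]
0.072 [ 0.5424 -0.2839  0.072 ] 0.00072 428 [329.36256266 123.53385407]
0.072 [ 0.5425 -0.2828  0.0784] 0.00034 388 [328.39218652 123.42278114]
0.072 [ 0.5397 -0.2745  0.0896] 0.00029 440 [321.1042823  125.80584006]
0.072 [ 0.5398 -0.274   0.095 ] 0.00028 468 [320.65657103 125.71065341]
0.084 [ 0.5428 -0.2839  0.0377] 0.00025 191 [331.62104383 124.31411721]
0.084 [ 0.542  -0.2833  0.0443] 0.00107 302 [331.08141982 124.98445331]
0.084 [ 0.5436 -0.2813  0.0697] 0.0007 428 [329.37036322 123.53876869]
0.084 [ 0.5437 -0.2802  0.0759] 0.00033 388 [328.39062376 123.42752325]
0.084 [ 0.5411 -0.2722  0.0868] 0.00028 440 [321.10432968 125.8058142 ]
0.084 [ 0.5412 -0.2717  0.0921] 0.00027 468 [320.6566503  125.71058164]
(np.int32(1491), [80, 0, 49, 37], [104.7, 16.1]) [0.6382 0.321 ]
(np.int32(1550), [151, 0, 48, 38], [174.8, 16.6]) [0.635  0.2359]
(np.int32(1659), [153, 62, 47, 46], [175.9, 85.0]) [0.5562 0.2392]
(np.int32(1459), [95, 128, 45, 43], [116.9, 148.8]) [0.4767 0.3232]
(np.int32(1450), [156, 130, 44, 43], [177.6, 151.3]) [0.4727 0.2425]
88.5917
```

View pics/w12.png

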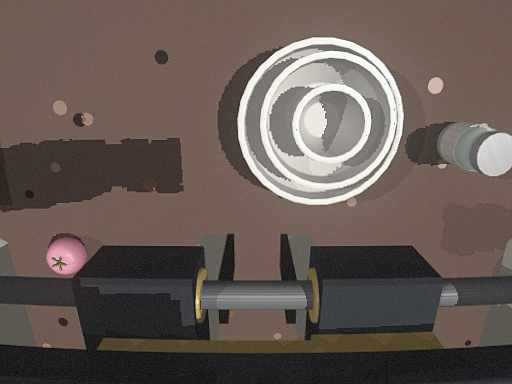

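View pics/w13.png

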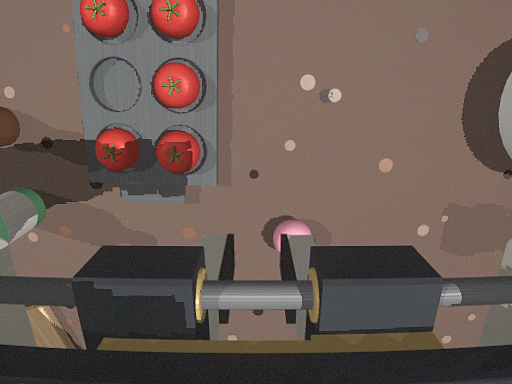

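The three bowls are nested and nearly concentric at about (322–332,122), with level rims, and all five tomatoes are still seated in the tin. Handing in.

```bash
python3 -c "
from cell import *
print(close_job())"
```

```text
the job is handed in; nothing more can be done
None
```

The job is handed in at about 89 s: all five tomatoes present are seated in the tin, the bowls are nested with level rims within 10 mm of concentric, and the mill, bottle and jar were left alone; `close_job()` returned no verdict.

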